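Oil the bead polisher and press its winged bob home

TASK

Get the blue bead polisher ready: first oil its spindle with at least three full strokes of the red-padded pump lever, down to the stop and back up to the top each time. Then take the green polishing bob with the four brass wings, turn it until the wings mesh with the cross slot in the spindle head, and push it fully home, its brass shoulder flush on the head, against the ejector spring. Finish while still holding the bob and pressing it home (do not let go), and leave the orange bob, the jar and the dish undisturbed.

Things in the scene. Friction and masses are not known exactly. Their poses are not given: they have to be found in the camera images.
- bob: Green polishing bob with brass foot, upright on the 18 mm thick cork-coloured board; 78 mm tall, 0.15 kg. Origin: centre of underside, z up. Bottom up: four like brass wings (a cross) along its +-x, +-y, 52 mm tip to tip, 8 thick, 18 high, lower edges rounded; shoulder dia. 36 from 18 to 26 mm; round green grip dia. 30 from 26 to 78 mm, taken from above. It fits every quarter turn.
- spindle: Round spindle head, dia. 78, 30 mm tall, on the polisher. Origin: centre of its underside, 62 mm above the table, z up; top face at 30 mm. Cross slot along its +-x, +-y, 11.5 mm wide, 22 deep, 72 tip to tip, between four flat lands. The wings go 18 mm deep till the shoulder sits on the lands: the bob's origin is then 12 mm above this one. Stiff to turn (0.3 N m), stays put.
- ejector_top (a point): Top of the brass ejector pin in the middle of the cross slot, 8 mm below the head's top face at rest. It meets the bob for the last 10 mm of its way and pushes up with 4 N rising to 9 N when home; the bob springs up if let go.
- pump (a joint): Angle of the pump lever, rad: 0 = up at rest, 0.65 = pushed down to its stop. A full stroke goes past 0.54 and back below 0.1. A spring returns it: 3 N at the pad at the top, 8 N at the stop.
- pump_pad (a point): Centre of the top face of the red pad (40 x 36 mm) at the lever's end, 115 mm from the pivot, 166 mm above the table at rest. Press it from above with shut fingers: over the whole stroke it goes down 73 mm and 13 mm along the polisher's -x. Its x points along the lever to the pivot, z out of the pad, tilted 0.4 rad to the pivot at rest.
- polisher: The fixed blue polisher housing, 180 (x) x 260 (y) mm, top at 60 mm. Origin: centre of its underside. In its frame the spindle head is at x -10, y -65 mm, the lever's pivot at x 50, y 75, z 110 mm with the lever pointing along -x.
- plain_bob: Orange polishing bob with a round steel foot 48 mm in diameter, 78 mm tall; it does not fit. A bystander on the board. Origin: centre of its underside.
- jar: Blue jar with a wooden lid, 48 mm in diameter, 65 mm tall. A bystander on the board. Origin: centre of its underside.
- dish: Terracotta dish, 90 mm in diameter, 30 mm tall, a bystander on the table beyond the board. Origin: centre of its underside.

How it is judged:
By the outcome, as a careful person would: the job done as asked, in the order asked, and still so for the second after the job is handed in, while the arm keeps its last pose, push and grip.
It also fails if it takes over 58 s, if anything falls off the work surface, if the arm or the gripper's body presses on something with over 40 N, if the wrist force passes 120 N, or if a joint passes its speed limit or range.

ROBOT

A 6-joint arm with a two-finger parallel gripper is mounted at the origin on the work surface. World frame = base frame: x ahead of the robot, y to its left, z up, the work surface at z = 0. Lengths are in m, angles in degrees, forces in N, time in s.
With the tool pointing down it reaches from about 0.325 to 0.85 m from the base axis. Payload 15.5 kg.
Tool frame: the origin (TCP) lies midway between the tips of the shut fingers; the grasp point (between the pads) lies 19 mm behind it; y points along the fingers, x is the direction in which the jaws open and shut, and the axes are right-handed (so a half turn about y gives the same grasp; the last joint's range is limited). The gripper opens to 91 mm and grips with 3 to 60 N. Pads are 32 mm wide; open, the fingers measure 118 mm over their backs; the gripper's body (76 mm by 178 mm) begins 60 mm behind the grasp point.
Start: joints at [-78.925, 28.281, 77.091, -0, 74.628, -5.472], TCP at [0.178, -0.599, 0.214] pointing down, gripper open.
Joint ranges: [-166.48, 166.48], [-47.26, 123.95], [12.59, 153.08], [-70.14, 250.14], [6.76, 159.57], [-176.63, 176.63]. Speed limits (degrees/s): [108.29, 108.29, 147.25, 172.46, 172.46, 172.46].

INTERFACE

Orientations are given as a 3x3 rotation matrix whose columns are the frame's x, y, z axes.
In Python, from bench import ctrl gives the robot as it stands. The module is installed in compiled form; this text tells all that it offers. Calls block until the motion is done:
- ctrl.goto(position, orientation): joint-space move of the TCP to a pose.
- ctrl.move_l(position, vel=0.15, ori=None, contact_N=None): straight line of the TCP; ori=None keeps the orientation; vel is the mean speed in m/s. With contact_N (N) it stops when the force on the tool has changed by that much, and returns True; else False.
- ctrl.movej(angles): joint-space move.
- ctrl.command_gripper(opening): opening from 0.0 (shut) to 1.0 (fully open); the grip force is fixed at half the most; returns when the fingers have stopped.
- ctrl.sleep(seconds).
- ctrl.ik(position, orientation): joint angles nearest the present ones, or None.
- ctrl.read_camera(name): name is "scene" or "top"; returns the picture (420x560x3 uint8, blue, green, red); there is no depth.
- ctrl.camera_params(name): a dict with "fx", "fy", "cx", "cy" (pixels), "pose" (4x4, takes a point from camera to world coordinates). Camera axes: x right, y up, looking along -z (the intrinsics and any distortion apply to the point x, -y, -z); pixel columns grow to the right and rows downward; lengths in m; the calibration is good to about 2 mm. A picture is of the moment at which its call begins. camera_params takes no time and is no camera call.
A pose or a line that the arm cannot do raises ctrl.MotionError and nothing moves.
- ctrl.sign_off(): hands the job in, once; it reports no verdict.
Readings, each from a call of its own:
- ctrl.current_t(): time.
- ctrl.current_q(): joint angles.
- ctrl.current_dq(): joint speeds.
- ctrl.current_effort(): joint torques, N m.
- ctrl.current_tool_pos(): TCP position.
- ctrl.current_eef_rot(): TCP orientation.
- ctrl.current_contact_force(): force on the tool from outside, world axes, zero at the start.
- ctrl.current_wrist_torque(): the same for the moment, N m.
- ctrl.current_grip_width(): opening from 0.0 (shut) to 1.0 (fully open).
Only numpy, scipy, OpenCV 4.12 (cv2) and the standard library are available. Lean on these libraries where they do the work, as an engineer would, in place of code of your own. Each camera call takes 0.05 s, during which the arm holds its last target. There are 200 camera calls.

## Working session

There is one attempt and no reset: what is moved stays moved. The work goes in short steps, each a Python script; the robot and the scene stay as the last script left them, time stands still between calls to the robot, and variables do not carry over. Pictures are saved under pics/ and viewed, about 8 in all and at most 12, crops included, and the job is handed in when it is done.

```bash
mkdir -p pics; python3 - <<'E'
from bench import ctrl
import cv2,numpy as np
np.set_printoptions(precision=4,suppress=True)
for n in("scene","top"):
    cv2.imwrite(f"pics/{n}0.png",ctrl.read_camera(n)); print(n,ctrl.camera_params(n))
print(ctrl.current_eef_rot(),ctrl.current_t())
E
```

```text
scene {'fx': 471.4715235434452, 'fy': 471.4715235434452, 'cx': 272.7234726923348, 'cy': 208.34101459039329, 'pose': array([[-0.0254, -0.769 ,  0.6388,  1.3261],
       [ 0.9996, -0.0288,  0.0051, -0.0208],
       [ 0.0145,  0.6386,  0.7694,  0.9862],
       [ 0.    ,  0.    ,  0.    ,  1.    ]])}
top {'fx': 544.7903104200446, 'fy': 544.7903104200446, 'cx': 281.5036602338349, 'cy': 197.67508118451147, 'pose': array([[-0.0108,  0.9984, -0.0562,  0.5504],
       [-0.9997, -0.012 , -0.0204, -0.0476],
       [-0.0211,  0.0559,  0.9982,  1.2039],
       [ 0.    ,  0.    ,  0.    ,  1.    ]])}
[[ 0.2848 -0.0002  0.9586]
 [-0.9586  0.001   0.2848]
 [-0.0011 -1.      0.0001]] 0.1
```

View pics/top0.png

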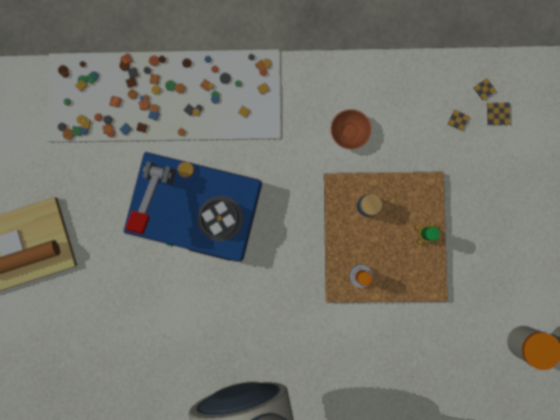

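View pics/scene0.png

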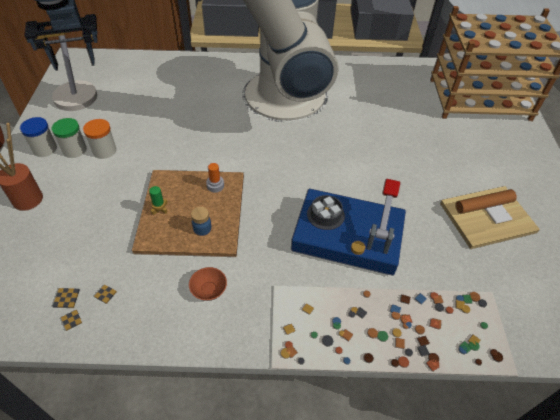

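The top view shows the polisher at about (195,205), with its red pad at (137,222) and spindle at (219,218). The green bob is at (430,234), the orange bob at (363,277), the jar at (371,205) and the dish at (351,129). The scene view agrees. Next I'll measure these.

```bash
cat > h.py <<'E'
from bench import ctrl
import cv2,numpy as np
np.set_printoptions(precision=4,suppress=True)
def ray(n,uv):
    p=ctrl.camera_params(n);P=p["pose"]
    d=np.array([(uv[0]-p["cx"])/p["fx"],-(uv[1]-p["cy"])/p["fy"],-1.])
    return P[:3,3],P[:3,:3]@d
def plane(n,uv,z):
    o,d=ray(n,uv);return o+d*(z-o[2])/d[2]
def project(n,X):
    p=ctrl.camera_params(n);P=p["pose"];c=P[:3,:3].T@(np.array(X)-P[:3,3])
    return np.array([p["cx"]+p["fx"]*c[0]/-c[2],p["cy"]-p["fy"]*c[1]/-c[2]])
def tri(a,b):
    (o1,d1),(o2,d2)=ray("top",a),ray("scene",b)
    s=np.linalg.lstsq(np.c_[d1,-d2],o2-o1,rcond=None)[0]
    A,B=o1+s[0]*d1,o2+s[1]*d2;return (A+B)/2,np.linalg.norm(A-B)
def blobs(im,lo,hi,box,amin=8):
    x0,y0,x1,y1=box;h=cv2.cvtColor(im[y0:y1,x0:x1],cv2.COLOR_BGR2HSV)
    m=cv2.inRange(h,lo,hi);c,_=cv2.findContours(m,cv2.RETR_EXTERNAL,cv2.CHAIN_APPROX_NONE)
    out=[]
    for k in c:
        if cv2.contourArea(k)>=amin:
            M=np.zeros_like(m);cv2.drawContours(M,[k],-1,1,-1);M=(M>0)&(m>0)
            ys,xs=np.nonzero(M);out.append((len(xs),xs.mean()+x0,ys.mean()+y0,k+np.array([x0,y0])))
    return sorted(out,key=lambda t:-t[0])
E
python3 - <<'E'
from h import *
t=cv2.imread("pics/top0.png");s=cv2.imread("pics/scene0.png")
G=((50,120,30),(80,255,255));R1=((0,200,80),(6,255,255));W=((0,0,120),(179,70,255));B=((105,150,40),(125,255,255))
for n,im,bg,br,bw,bb in(("top",t,(405,215,450,260),(115,200,165,240),(195,195,245,242),(115,140,275,270)),("scene",s,(140,175,175,220),(375,170,410,205),(305,190,350,235),(285,180,415,275))):
    for nm,c,b,z in(("green",G,bg,.096),("red",R1,br,.166),("lands",W,bw,.092),("blue",B,bb,.06)):
        for q in blobs(im,*c,b)[:5]:
            r=cv2.minAreaRect(q[3]);print(n,nm,q[0],np.round(q[1:3],2),plane(n,q[1:3],z),np.round(r[0],1),np.round(r[1],1),round(r[2],1))
            if nm=="blue":
                print([np.round(plane(n,p,.06)[:2],4).tolist() for p in cv2.boxPoints(r)]);break
f=lambda im,x,y,k:cv2.resize(im[y:y+50,x:x+66],None,fx=6,fy=6,interpolation=cv2.INTER_CUBIC)
A=np.vstack([np.hstack([f(t,400,210,6),f(s,125,172,6)]),np.hstack([f(t,186,193,6),f(s,294,188,6)])])
cv2.imwrite("pics/crop1.png",np.clip(A*1.5,0,255).astype(np.uint8))
E
```

```text
top green 199 [430.49 233.32] [ 0.5371 -0.3248  0.096 ] [430.5 233.5] [13. 17.] 90.0
top red 281 [136.95 222.06] [0.5654 0.251  0.166 ] [136.9 222. ] [16.1 18.3] 18.4
top lands 74 [215.5 228. ] [0.5525 0.1108 0.092 ] [215.5 228. ] [8.3 8.6] 56.3
top lands 72 [228.33 220.18] [0.5682 0.0844 0.092 ] [228.3 220.2] [8.3 8.6] 56.3
top lands 72 [220.5  207.39] [0.5946 0.1003 0.092 ] [220.5 207.5] [8.5 8.5] 63.4
top lands 71 [207.68 215.32] [0.5786 0.1267 0.092 ] [207.7 215.2] [8.3 8.6] 56.3
top blue 5867 [199.74 210.47] [0.5898 0.1485 0.06  ] [200.9 208.9] [102.6  82.7] 14.0
[[0.5364, 0.2725], [0.7058, 0.2303], [0.6501, 0.0193], [0.4822, 0.0628]]
scene green 192 [156.04 195.83] [ 0.5573 -0.319   0.096 ] [156.1 196. ] [19.4 10.4] 76.0
scene red 177 [391.17 187.42] [0.5706 0.2514 0.166 ] [391.2 187.4] [12.7 14.1] 11.3
scene lands 132 [321.89 209.46] [0.5828 0.0945 0.092 ] [321.9 209.7] [20.4  7.7] 50.2
scene lands 124 [331.95 204.73] [0.5666 0.1202 0.092 ] [332.  204.4] [18.6  7.2] 53.1
scene lands 123 [338.33 191.96] [0.5233 0.1388 0.092 ] [334. 193.] [ 6. 30.] 90.0
scene blue 4730 [350.34 234.62] [0.6336 0.165  0.06  ] [349.3 231. ] [107.5  65. ] 12.5
[[0.6875, 0.0168], [0.4827, 0.0538], [0.5528, 0.3208], [0.7438, 0.2581]]
```

View pics/crop1.png

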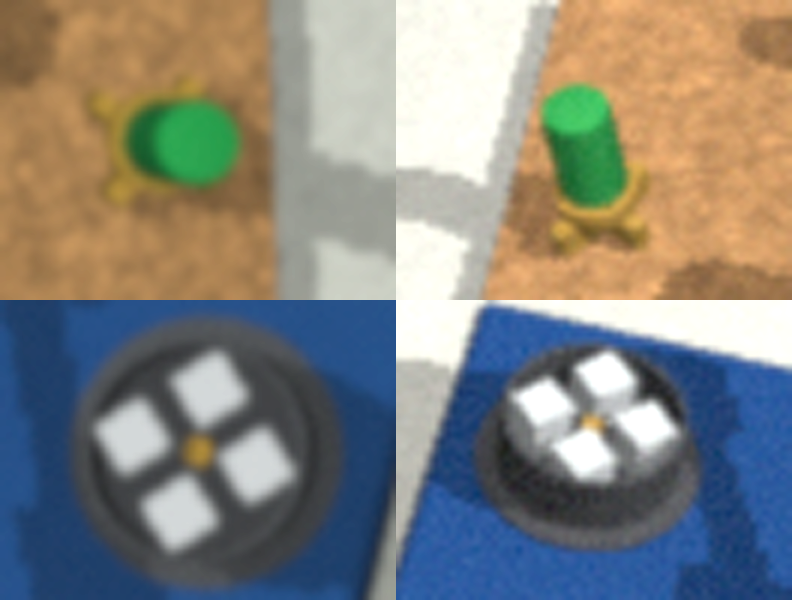

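The crops show the four spindle lands and the brass pin in both views. The bob's wing tips are also visible: crop top (103,102), (120,190), (188,85) and crop scene (563,232), (632,232), (640,180). I'll compute positions from these.

```bash
python3 - <<'E'
from h import *
T=lambda x,y,ox,oy:np.array([x/6+ox-.4,y/6+oy-.4])
print("pin",tri(T(200,452-300,186,193),T(594-396,424-300,294,188)))
b,e=tri(T(197,142,400,210),T(577-396,110,125,172));print("bobtop",b,e)
print("pad",tri((136.95,222.06),(391.17,187.42)))
c=b[:2]
for n,L in(("top",[T(103,102,400,210),T(120,190,400,210),T(188,85,400,210)]),("scene",[T(563-396,232,125,172),T(632-396,232,125,172),T(640-396,180,125,172)])):
  for p in L:
    X=plane(n,p,.030)[:2]; d=X-c; print(n,X,np.hypot(*d)*1e3,np.degrees(np.arctan2(d[1],d[0]))%90)
s=cv2.imread("pics/scene0.png")
for q in blobs(s,(0,0,165),(179,40,255),(307,192,345,225),15): print("scene bright lands",q[0],q[1:3],plane("scene",q[1:3],.092))
E
```

```text
pin (array([0.5732, 0.1059, 0.0855]), np.float64(0.0026524252231628683))
bobtop [ 0.537  -0.3275  0.0953] 0.0027144958287085574
pad (array([0.5655, 0.2529, 0.1604]), np.float64(0.0006433523686229627))
top [ 0.551  -0.3125] 20.486542265235723 47.11302990672165
top [ 0.5196 -0.3178] 19.968953808012373 60.75425431130782
top [ 0.5567 -0.3428] 24.92419569413093 52.10492030480031
scene [ 0.5505 -0.3414] 19.35333229901418 44.26353924661709
scene [ 0.5494 -0.3114] 20.288693332030437 52.354149499780306
scene [ 0.5196 -0.3131] 22.61157344165031 50.24814463629551
scene bright lands 33 (np.float64(324.8787878787879), np.float64(212.75757575757575)) [0.593  0.1014 0.092 ]
scene bright lands 33 (np.float64(335.1818181818182), np.float64(208.1818181818182)) [0.5774 0.1275 0.092 ]
scene bright lands 32 (np.float64(328.6875), np.float64(200.0625)) [0.5515 0.1128 0.092 ]
scene bright lands 31 (np.float64(318.3225806451613), np.float64(204.5483870967742)) [0.5672 0.0862 0.092 ]
```

```bash
cat >> h.py <<'E'
def R(a):
    a=np.radians(a);c,s=np.cos(a),np.sin(a)
    return np.array([[c,0,-s],[s,0,c],[0,-1,0]])
def st(m=""): print(m,"t",round(ctrl.current_t(),2),ctrl.current_tool_pos(),"F",ctrl.current_contact_force(),"w",round(ctrl.current_grip_width(),3))
SP=np.array([.573,.1063]);PY=-14.2
px=np.array([np.cos(np.radians(PY)),np.sin(np.radians(PY))])
PAD=np.array([.567,.2515])
E
python3 - <<'E'
from h import *
for a in(76,-104):
    print(a,ctrl.ik(np.r_[PAD,.22],R(a)))
ctrl.command_gripper(0)
a=min((76,-104),key=lambda a:np.abs(np.array(ctrl.ik(np.r_[PAD,.22],R(a)))-ctrl.current_q()).max())
ctrl.goto(np.r_[PAD,.22],R(a));st("above")
ctrl.move_l(np.r_[PAD,.178],vel=.1);st()
ctrl.sleep(.2)
for i in range(4):
    c=ctrl.move_l(np.r_[PAD-px*.0145,.086],vel=.07,contact_N=16);st(f"down {c}")
    if i==0: cv2.imwrite("pics/pump.png",ctrl.read_camera("scene")[120:290,270:480].repeat(3,0).repeat(3,1))
    ctrl.move_l(np.r_[PAD,.18],vel=.12);st("up")
    ctrl.sleep(.15)
ctrl.move_l(np.r_[PAD,.23],vel=.2)
cv2.imwrite("pics/pump2.png",ctrl.read_camera("scene"))
E
```

```text
76 [ 18.4064  27.582   77.3404  -0.      75.0776 -57.5936]
-104 [ 18.4064  27.582   77.3404  -0.      75.0776 122.4064]
above t 4.73 [0.5673 0.2509 0.22  ] F [-0.052   0.9589 -0.7435] w 0.005
 t 5.3 [0.5672 0.2514 0.1783] F [ 1.0442 -0.0259 -0.4497] w 0.01
down True t 6.58 [0.5559 0.2547 0.0964] F [-5.5725 -2.5669 21.9674] w 0.006
up t 7.48 [0.5662 0.2513 0.1786] F [ 0.073  -0.3056 -0.2046] w 0.003
down True t 8.74 [0.5559 0.2547 0.0963] F [-4.6814 -4.2198 24.4175] w 0.003
up t 9.59 [0.5663 0.2513 0.1786] F [-0.4421 -0.2364  0.1817] w 0.005
down True t 10.85 [0.5559 0.2547 0.0963] F [-6.0642 -3.1577 22.5555] w 0.001
up t 11.7 [0.5663 0.2513 0.1786] F [0.3901 0.0965 0.1278] w 0.008
down True t 12.96 [0.5559 0.2547 0.0962] F [-5.1358 -2.1674 22.9292] w 0.001
up t 13.81 [0.5662 0.2513 0.1786] F [0.3938 0.6509 0.0252] w 0.007
```

View pics/pump.png

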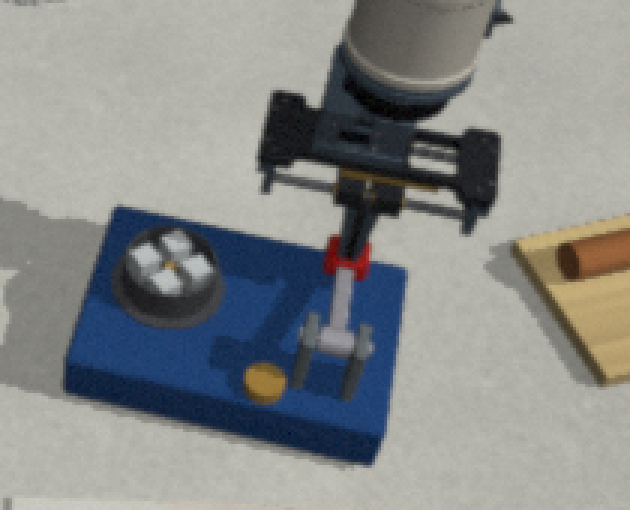

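Image: the fingers press the red pad down at the stop. All four strokes reached a firm stop at 22-24 N (the spring gives 8 N) and came back up. Now I'll grasp the bob.

```bash
python3 - <<'E'
from h import *
B=np.array([.537,-.3270])
ctrl.command_gripper(1.0)
ctrl.goto(np.r_[B,.18],R(90));st("above")
c=ctrl.move_l(np.r_[B,.059],vel=.12,contact_N=10);st(f"down {c}")
if not c:
    ctrl.command_gripper(0);st("grip")
    print(ctrl.move_l(np.r_[B,.16],vel=.12));st("lift")
    cv2.imwrite("pics/lift.png",ctrl.read_camera("scene")[130:250,80:240].repeat(4,0).repeat(4,1))
# feasibility of inspection poses: approach tilted up from down by th towards +x, jaw along y
for th in(45,60,75,90,110):
  t=np.radians(th)
  y=np.array([np.sin(t),0,-np.cos(t)]);x=np.array([0,1.,0]);M=np.c_[x,y,np.cross(x,y)]
  for p in((.6,0,.5),(.7,0,.45),(.6,-.1,.45),(.75,0,.4)):
    print(th,p,ctrl.ik(np.array(p),M))
E
```

```text
above t 17.89 [ 0.5375 -0.3262  0.1801] F [-0.9158 -0.4783  0.0541] w 1.0
down False t 19.05 [ 0.5374 -0.3273  0.0597] F [ 0.7532 -0.1038 -0.0137] w 1.0
grip t 20.02 [ 0.537 -0.327  0.059] F [-0.7939  0.5697 -0.0749] w 0.321
False
lift t 21.01 [ 0.5366 -0.3267  0.1592] F [ 0.2546 -0.2241 -0.7838] w 0.321
45 (0.6, 0, 0.5) [  -9.7866   -4.158    91.87      9.2952   48.0847 -103.1937]
45 (0.7, 0, 0.45) [  -7.6002    7.0669   87.7092    8.2338   40.7701 -101.644 ]
45 (0.6, -0.1, 0.45) [ -25.3261   -1.1273   96.5832   25.1885   45.293  -126.8098]
45 (0.75, 0, 0.4) [  -6.8373   13.6833   86.996     8.4779   34.8197 -101.8227]
60 (0.6, 0, 0.5) [ -11.6725   -7.1962  105.5297   25.2324   24.2687 -119.1463]
60 (0.7, 0, 0.45) [  -8.6875    5.4253  101.4474   29.6284   15.3429 -123.1121]
60 (0.6, -0.1, 0.45) [ -29.7953   -2.5833  109.8118   59.3531   30.0129 -161.5944]
60 (0.75, 0, 0.4) [  -7.7041   13.0934  100.4353   45.0669    9.4388 -138.546 ]
75 (0.6, 0, 0.5) [-13.2854  -5.2497 118.4168 120.7179  14.9632 144.91  ]
75 (0.7, 0, 0.45) [ -9.5468   8.8988 113.3748 151.0655  19.3371 115.0554]
75 (0.6, -0.1, 0.45) [-33.4665   1.7012 122.1097 113.6561  35.5578 141.9904]
75 (0.75, 0, 0.4) [ -8.3717  17.6664 111.4467 160.7204  25.2098 105.3802]
90 (0.6, 0, 0.5) [-13.9435   4.3405 129.6158 160.318   45.6806 104.0313]
90 (0.7, 0, 0.45) [ -9.8803  18.5896 122.1568 167.3235  51.4374  97.9816]
90 (0.6, -0.1, 0.45) [-34.9224  14.1072 132.2836 140.0258  63.009  110.8307]
90 (0.75, 0, 0.4) [ -8.6268  27.6806 118.5586 169.658   56.6714  95.7257]
110 (0.6, 0, 0.5) [-12.8198  28.561  137.7263 167.8836  96.6075  93.0353]
110 (0.7, 0, 0.45) [ -9.305   37.2823 125.3459 171.2499  92.8399  92.7705]
110 (0.6, -0.1, 0.45) [-32.4218  39.0837 137.6643 148.1613 107.2458  91.825 ]
110 (0.75, 0, 0.4) [ -8.1854  44.6149 119.0197 172.2943  93.7895  92.3042]
```

View pics/lift.png

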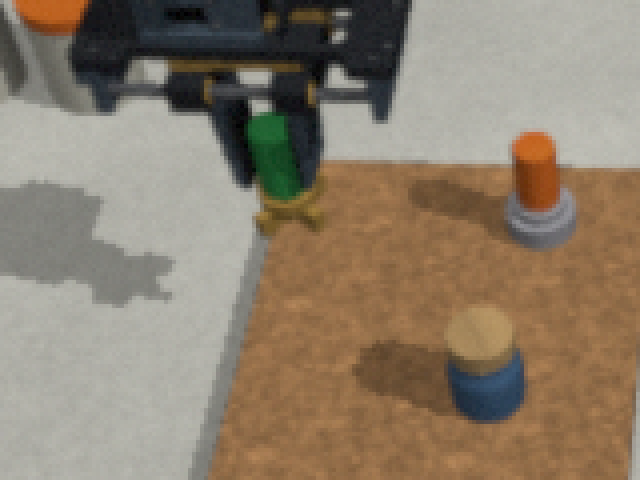

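Image: the bob is held cleanly, and the orange bob and jar are unmoved. Next I'll tilt the bob's foot towards the scene camera to measure wing yaw and offset.

```bash
cat >> h.py <<'E'
def tilt(th):
  t=np.radians(th)
  y=np.array([np.sin(t),0,-np.cos(t)]);x=np.array([0,1.,0]);return np.c_[x,y,np.cross(x,y)]
E
python3 - <<'E'
from h import *
q=np.array(ctrl.current_q());best=None
cam=ctrl.camera_params("scene")["pose"][:3,3]
for th in(50,60,70,80):
  M=tilt(th)
  for x in(.45,.5,.55,.6):
   for z in(.6,.7,.75,.8):
    for y in(0,-.1,-.2):
     k=ctrl.ik(np.array([x,y,z]),M)
     if k is None: continue
     v=cam-[x,y,z];d=np.linalg.norm(v);m=np.abs(np.array(k)-q).max();c=v@M[:,1]/d
     if m<75 and abs(k[5])<165 and k[4]>12 and (best is None or c-.5*d>best[0]): best=(c-.5*d,c,d,m,th,(x,y,z),np.array(k))
print(best)
if best:
    ctrl.goto(np.array(best[5]),tilt(best[4]));ctrl.sleep(.3);st()
    im=ctrl.read_camera("scene");cv2.imwrite("pics/foot.png",im)
    p=ctrl.current_tool_pos();M=ctrl.current_eef_rot();u=project("scene",p+M[:,1]*.041);print(M,u)
    x,y=int(u[0])-45,int(u[1])-35;x=max(x,0);y=max(y,0);print(x,y)
    cv2.imwrite("pics/footc.png",np.clip(cv2.resize(im[y:y+70,x:x+90],None,fx=8,fy=8,interpolation=cv2.INTER_CUBIC)*1.4,0,255).astype(np.uint8))
E
```

```text
(np.float64(0.5354897966543555), np.float64(0.9104542785401428), np.float64(0.7499289637715748), np.float64(46.76420585350907), 80, (0.6, 0, 0.8), array([ -13.6421,  -15.103 ,   83.9936,   24.6283,   33.8742, -113.2512]))
 t 23.87 [ 0.6002 -0.0001  0.7998] F [-0.0931  0.0553 -1.3456] w 0.322
[[ 0.0001  0.9848 -0.1739]
 [ 1.     -0.0001  0.0001]
 [ 0.0001 -0.1739 -0.9848]] [ 301.1323 -115.5201]
256 0
```

View pics/footc.png

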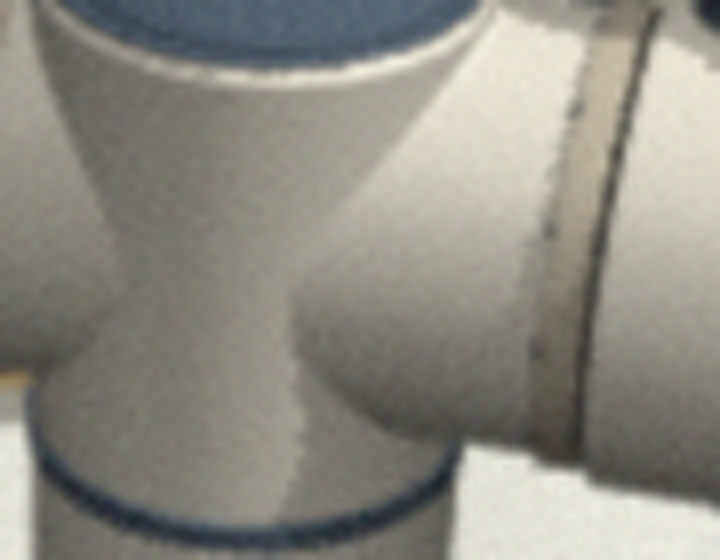

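That pose put the bob out of view: it projects to row -115. I'll add a field-of-view constraint.

```bash
python3 - <<'E'
from h import *
q=np.array(ctrl.current_q());best=None
cam=ctrl.camera_params("scene")["pose"][:3,3]
for th in(60,70,80,90):
  M=tilt(th)
  for x in(.45,.5,.55,.6,.65,.7):
   for z in(.45,.5,.55,.6,.65):
    for y in(0,-.1,-.2):
     P=np.array([x,y,z]);u=project("scene",P+M[:,1]*.041)
     if not(40<u[0]<520 and 45<u[1]<380): continue
     k=ctrl.ik(P,M)
     if k is None: continue
     v=cam-P;d=np.linalg.norm(v);m=np.abs(np.array(k)-q).max();c=v@M[:,1]/d
     if m<75 and abs(k[5])<165 and k[4]>10 and (best is None or c-.5*d>best[0]): best=(c-.5*d,c,d,m,th,(x,y,z),np.array(k))
print(best)
if best:
    ctrl.goto(np.array(best[5]),tilt(best[4]));ctrl.sleep(.3);st()
    im=ctrl.read_camera("scene");cv2.imwrite("pics/foot2.png",im)
    p=ctrl.current_tool_pos();M=ctrl.current_eef_rot();np.savez("foot2.npz",p=p,M=M);u=project("scene",p+M[:,1]*.041);print(M,u)
    x,y=int(u[0])-45,int(u[1])-35;x=max(x,0);y=max(y,0);print(x,y)
    cv2.imwrite("pics/footc2.png",np.clip(cv2.resize(im[y:y+70,x:x+90],None,fx=8,fy=8,interpolation=cv2.INTER_CUBIC)*1.4,0,255).astype(np.uint8))
E
```

```text
(np.float64(0.2566176402174552), np.float64(0.6460929170172994), np.float64(0.7789505535996885), np.float64(14.181365263077808), 70, (0.65, 0, 0.6), array([ -10.7815,   -6.5297,   98.1784,   29.1387,   21.162 , -121.1956]))
 t 25.04 [ 0.6499 -0.0001  0.6012] F [-0.5495 -0.0981 -1.4955] w 0.323
[[ 0.0001  0.9401 -0.3408]
 [ 1.     -0.0002 -0.0001]
 [-0.0002 -0.3408 -0.9401]] [293.2986  53.3972]
248 18
```

View pics/footc2.png

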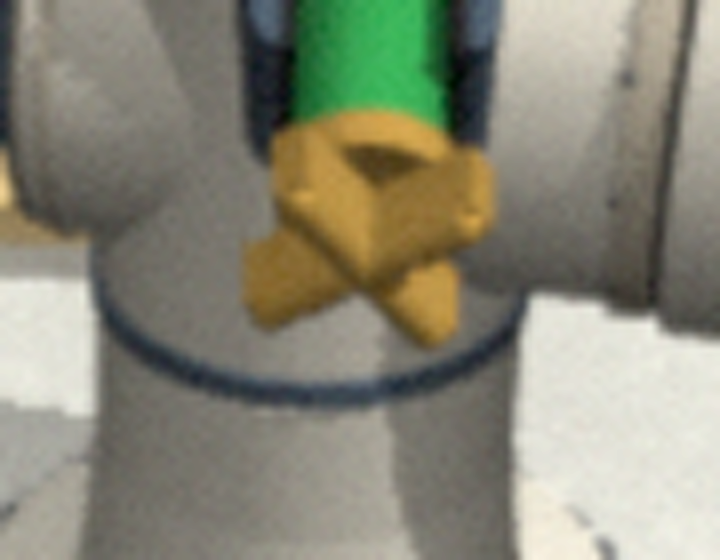

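The cross under the foot is now clear, centred near crop (368,270). The NW-SE wing's lower edge runs (283,210)→(425,345) and the SW-NE wing's lower edge runs (270,328)→(490,225). I'll fit these edges on the bottom plane.

```bash
python3 - <<'E'
from h import *
im=cv2.imread("pics/foot2.png");d=np.load("foot2.npz");p,M=d["p"],d["M"]
K=8;x0,y0=248,18
c=cv2.resize(im[y0:y0+70,x0:x0+90],None,fx=K,fy=K,interpolation=cv2.INTER_CUBIC)
h=cv2.cvtColor(c,cv2.COLOR_BGR2HSV);m=cv2.inRange(h,(12,130,60),(28,255,255));m[:, :200]=0;m[400:]=0
n,l,s,_=cv2.connectedComponentsWithStats(m);k=1+s[1:,4].argmax();m=(l==k).astype(np.uint8)*255;print(s[k])
low=lambda x:np.nonzero(m[:,x])[0].max()
def tool(P):
    uv=np.array([(P[0]+.5)/K-.5+x0,(P[1]+.5)/K-.5+y0]);o,r=ray("scene",uv);C=p+M[:,1]*.041
    X=o+r*((C-o)@M[:,1])/(r@M[:,1]);v=M.T@(X-C);return v[[0,2]]*1e3
def fit(Q):
    T=np.array([tool(q) for q in Q]);vx,vy,a,b=cv2.fitLine(T.astype(np.float32),cv2.DIST_HUBER,0,.01,.01).ravel()
    return np.degrees(np.arctan2(vy,vx))%90,T[0],T[-1]
SW=[(x,low(x)) for x in range(285,345,3)];NE=[(x,low(x)) for x in range(466,486,3)];SE=[(x,low(x)) for x in range(380,418,3)]
print(SW[0],SW[-1],NE[0],NE[-1],SE[0],SE[-1])
for n,Q in(("SW",SW),("NE",NE),("SW+NE",SW+NE),("SE",SE),("SE+NWcorner",SE+[(287,212)])): print(n,fit(Q))
print("centre guess",tool((368,270)))
poly=cv2.approxPolyDP(max(cv2.findContours(m,0,1)[0],key=cv2.contourArea),5,True)[:,0]
for q in poly: print(q,tool(q))
big=np.clip(c*1.5,0,255).astype(np.uint8)[100:370,220:520];cv2.polylines(big,[poly-[220,100]],True,(255,0,255),1)
cv2.imwrite("pics/footc3.png",cv2.resize(big,None,fx=2,fy=2))
E
```

```text
[  247   112   244   233 38940]
(285, np.int64(318)) (342, np.int64(291)) (466, np.int64(244)) (484, np.int64(231)) (380, np.int64(302)) (416, np.int64(338))
SW (np.float32(53.635086), array([-15.0697,   9.919 ]), array([-4.4677,  1.4554]))
NE (np.float32(38.722008), array([ 18.0385, -13.0292]), array([ 21.1032, -16.814 ]))
SW+NE (np.float32(54.777893), array([-15.0697,   9.919 ]), array([ 21.1032, -16.814 ]))
SE (np.float32(53.860508), array([2.8914, 4.3861]), array([10.3658, 14.8687]))
SE+NWcorner (np.float32(53.92748), array([2.8914, 4.3861]), array([-15.4934, -20.6009]))
centre guess [ 0.1735 -4.8546]
[279 132] [-17.4921 -42.0107]
[272 160] [-18.5767 -34.589 ]
[283 228] [-16.1168 -16.122 ]
[247 258] [-22.65    -7.3533]
[248 298] [-22.2678   4.2707]
[260 319] [-19.8594  10.4241]
[275 323] [-16.9523  11.5026]
[350 287] [-3.0011  0.221 ]
[382 281] [ 2.9631 -1.7818]
[370 292] [0.8509 1.5242]
[420 342] [11.2089 16.0512]
[450 333] [16.812 13.073]
[457 276] [16.997  -3.8243]
[446 255] [14.5313 -9.7593]
[480 236] [ 20.4689 -15.3852]
[490 221] [ 21.9965 -19.6401]
[490 175] [ 21.0307 -32.1665]
[475 151] [ 17.8506 -38.428 ]
[408 117] [  5.327 -46.798]
[343 113] [ -6.2523 -47.3731]
```

View pics/footc3.png

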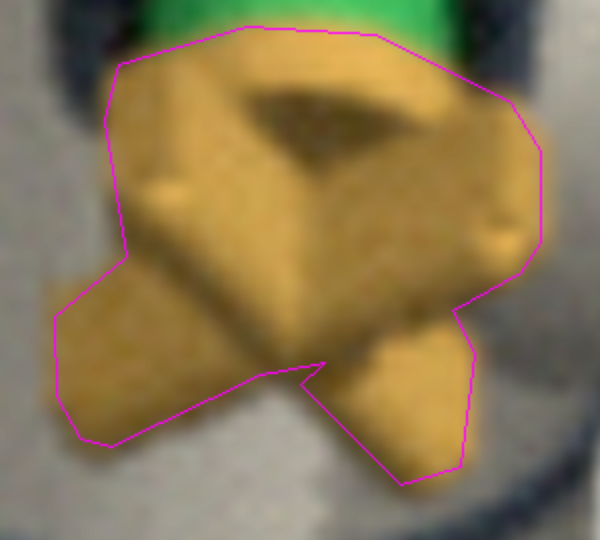

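The wing yaw in the tool frame is about 54° (54.8 and 53.9 from the two edges). The bob is offset about -2 mm along tool z. I'll go over the spindle and descend with contact detection.

```bash
python3 - <<'E'
from h import *
a=66.8;z=R(a)[:2,2];P=SP+.002*z;print(P)
ctrl.goto(np.r_[P,.19],R(a));st("above")
ctrl.move_l(np.r_[P,.141],vel=.1);ctrl.sleep(.2);st("near")
im=ctrl.read_camera("scene")
c=ctrl.move_l(np.r_[P,.112],vel=.03,contact_N=14);st(f"ins {c}");print(ctrl.current_wrist_torque())
im2=ctrl.read_camera("scene")
f=lambda i:np.clip(cv2.resize(i[160:240,290:380],None,fx=4.4,fy=4.4,interpolation=cv2.INTER_CUBIC)*1.5,0,255).astype(np.uint8)
cv2.imwrite("pics/ins.png",np.hstack([f(im),f(im2)]))
E
```

```text
[0.5712 0.1071]
above t 26.63 [0.5717 0.107  0.1907] F [ 0.1802 -0.2788 -1.4978] w 0.324
near t 27.48 [0.5716 0.1071 0.1417] F [ 0.9187 -0.4937 -1.4454] w 0.32
ins True t 28.35 [0.5714 0.1069 0.1148] F [-1.2516 -0.5865  7.4821] w 0.319
[-0.2002  0.0729 -0.0239]
```

View pics/ins.png

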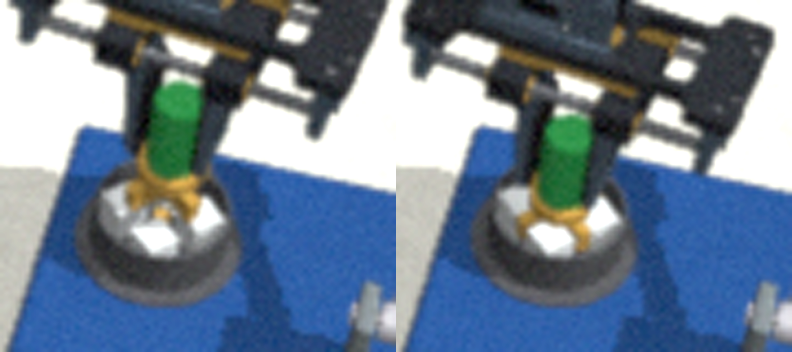

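It meshed on the first try. In the image the wings are in the slot and the shoulder is at the lands. Now I'll press to confirm the hard stop and hold.

```bash
python3 - <<'E'
from h import *
p=ctrl.current_tool_pos();st()
c=ctrl.move_l(np.array([p[0],p[1],p[2]-.006]),vel=.01,contact_N=12);st(f"press {c}")
ctrl.sleep(.5);st("settled")
p=ctrl.current_tool_pos()
im2=ctrl.read_camera("scene");im3=ctrl.read_camera("top")
cv2.imwrite("pics/fin.png",np.hstack([np.clip(cv2.resize(im2[175:230,300:350],(400,440),interpolation=cv2.INTER_CUBIC)*1.5,0,255).astype(np.uint8),cv2.resize(im2[120:320,100:300],(400,440))]))
b=plane("scene",(0,0),0)
E
```

```text
t 28.4 [0.5714 0.1069 0.1148] F [-1.1131 -0.919   7.7032] w 0.324
press True t 28.64 [0.5714 0.1068 0.1147] F [-1.2677 -1.1446  8.8265] w 0.321
settled t 29.14 [0.5714 0.1068 0.1148] F [-0.6175 -0.2152  9.2905] w 0.325
```

View pics/fin.png

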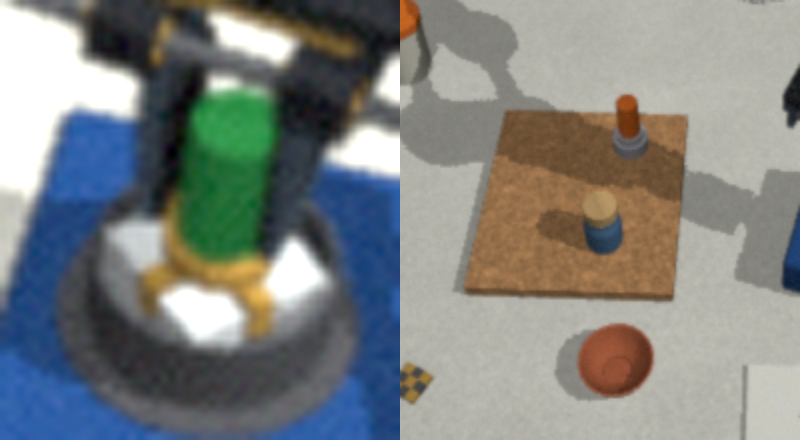

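The contact change tripped at once with no travel, so the bob is on the hard stop. The remaining hold is only slightly above the spring force, so I'll add a small preload in steps.

```bash
python3 - <<'E'
from h import *
p=np.array(ctrl.current_tool_pos())
for k in range(1,11):
    ctrl.move_l(np.array([p[0],p[1],p[2]-.0002*k]),vel=.005);ctrl.sleep(.2)
    F=np.mean([ctrl.current_contact_force()[2] for _ in range(5)]);st(k)
    if F>16: break
ctrl.sleep(.5);st("hold")
E
```

```text
1 t 29.69 [0.5715 0.1068 0.1148] F [-2.297  -0.6371 10.299 ] w 0.325
2 t 30.14 [0.5715 0.1068 0.1147] F [-3.726  -0.7775 12.344 ] w 0.319
3 t 30.59 [0.5715 0.1068 0.1147] F [-4.4183 -0.7298 15.9161] w 0.321
4 t 31.04 [0.5716 0.1068 0.1147] F [-5.5628 -1.2944 19.6729] w 0.327
hold t 31.54 [0.5715 0.1068 0.1147] F [-5.6851 -0.9451 19.6751] w 0.323
```

```bash
python3 - <<'E'
from h import *
s0=cv2.imread("pics/scene0.png");s=ctrl.read_camera("scene")
for n,lo,hi,b in(("orange",(4,180,100),(14,255,255),(200,155,230,190)),("jar",(98,80,30),(125,255,255),(185,205,220,240)),("dish",(4,120,60),(14,255,255),(180,262,235,305)),("pad",(0,200,60),(6,255,255),(375,170,410,205))):
    print(n,[np.round(blobs(i,lo,hi,b)[0][1:3],1).tolist() if blobs(i,lo,hi,b) else None for i in(s0,s)])
st();ctrl.sign_off()
E
```

```text
orange [[213.7, 172.4], [213.0, 172.2]]
jar [[202.0, 227.5], [201.9, 227.5]]
dish [[207.3, 283.4], [207.3, 283.4]]
pad [[391.2, 187.4], [391.2, 187.4]]
 t 31.59 [0.5715 0.1068 0.1147] F [-5.3046 -1.13   19.4454] w 0.324
the job is handed in; nothing more can be done
```

The polisher is ready and I've handed the job in at 31.6 s, with the green bob meshed, held and pressed home.

- **Oiling:** I gave the pump four full strokes. Each went down to a firm stop at 22–24 N and came back up to the top.
- **Bob:** I measured its wing angle by tilting the foot towards the scene camera, then turned it to line up with the slot. It went in on the first try.
- **Pressed home:** The tool stopped at z = 0.1147 m, against about 0.115 m expected for fully home. It did not move further when pressed, and the arm is holding about 19.5 N against the 9 N ejector spring. The last image shows the shoulder on the lands.
- **Bystanders:** The jar and dish are where they started to within 0.1 pixel in the scene image. The orange bob's patch shifted 0.7 pixel. I put that down to the arm's shadow now falling across it, as nothing went near it. The pump pad is back at its rest position.

Two checks did not go cleanly. My first tilt pose put the bob out of the camera's view, so I had to repeat it. The early yaw estimates also disagreed, at 47–48° from the scene view and 54–56° from the top view. The close-up settled it at about 54°.

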